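# Couple the piston filler and hold it drawn at the dose marker

### The job

Get the bench filler ready to draw a dose: slide its loose draw handle fully in so the fork closes over the end of the piston rod, take the blue-knobbed pin from the drip stand and drop it fully home through fork and rod. Then pull the draw handle back by its black bar against the spring until the yellow pointer stands at the red dose marker, and finish still gripping the bar and holding it there; do not let go. Leave the red marker as it is set, and leave the jar and mug where they are.

Things in the scene. Friction and masses are not known exactly. Their poses are not given: they have to be found in the camera images.
- filler: Fixed steel bench piston filler, 305 x 150 mm. Origin: on the table under the piston rod's pin hole at rest. x points from handle to hopper, y left, z up; the handle pulls out along -x. Cylinder front cap at x = 48 mm, 106 mm high; round hopper at x = 175 mm, radius 79 mm, 270 mm high, spout on its +y side; dose scale bar along x at y = 61 mm, 60 mm high.
- draw_yoke: Draw handle on a rail along the filler's x: 0 to 75 mm out, 1.2 N friction, no spring, starts 20 to 50 mm out. At its inner stop its hole lines up with the resting rod's. Fork: two level 8 mm leaves 14 mm apart, 30 mm wide, vertical 12 mm hole through both. Cross plate 100 mm wide, top at z = 86 mm, front face 34 mm before the hole. Origin: on the table under the hole; axes as the filler's.
- yoke_hole (a point): Centre of the mouth of the pin hole in the draw handle's fork, on the upper leaf's top face, 83 mm above the table; moves with the draw handle.
- handle_bar (a point): Middle of the draw handle's black grip bar: round, 16 mm diameter, black part 68 mm long, lying across (along the filler's y), centre 78 mm above the table, 100 mm in front of the fork's hole; 58 mm free between it and the cross plate, with the carriage 40 mm high below; side arms 44 mm to either side. Pinch it from above, fingers closing along the filler's x.
- eye_hole (a point): Centre of the top of the 12 mm vertical hole in the flat end of the piston rod (26 x 26 x 10 mm, top face 73 mm above the table). It fits between the leaves of the fork with 2 mm to spare above and below; moves with the piston.
- piston: Piston rod with its holed flat end and the yellow pointer. Slides along the filler's -x by up to 72 mm; a spring in the cylinder draws it back: 5.5 N at rest, 1.1 N more per 10 mm. It follows the draw handle only when the pin joins them. Origin: on the table under its pin hole; axes as the filler's.
- pointer (a point): Tip of the yellow pointer on the piston rod, over the dose scale, 68 mm above the table; moves with the piston.
- dose_mark (a point): Tooth of the red dose marker, at the pointer tip's height: where the pointer must come to along the scale. A stiff red clip 10 mm wide on the outer (+y) side of the scale, set 28 to 58 mm from the resting pointer in the pull direction (filler's -x). The pointer passes it freely. Axes as the filler's.
- stand: White drip stand, fixed: plate 80 x 150 mm, top 60 mm above the table, on four legs. Origin: on the table under its middle, long side along its y. The pin stands in a hole 42 mm from the middle towards -y; an empty hole is 5 mm towards +y; two nozzles 33 mm high stand 50 mm towards +y, so grip the pin with the fingers closing along the stand's x.
- pin: Loose steel pin, upright, about 60 g. Origin: its tip, z up along the pin. Shank 10 mm diameter, 40 mm long, tip tapered over 4.5 mm; then a 20 mm flange, underside 40 mm above the tip, that rests on what the pin stands in; a neck; a round blue knob, 22 mm diameter, 48 to 76 mm above the tip. Fully home, the flange lies on the fork's upper leaf.
- pin_knob (a point): Point on the pin's axis to grip it, 64 mm above its tip.
- jar: Small glass spice jar with black cap, loose, 41 mm diameter, 105 mm high, in front of the melting tank; origin under its middle. Leave it.
- mug: Green mug, loose, 77 x 115 x 101 mm, in front at the left; origin under its middle. Leave it.

How it is judged:
By the outcome, as a careful person would: the job done as asked, in the order asked, and still so for the second after the job is handed in, while the arm keeps its last pose, push and grip.
It also fails if it takes over 61 s, if anything falls off the work surface, if the arm or the gripper's body presses on something with over 40 N, if the wrist force passes 120 N, or if a joint passes its speed limit or range.

### The arm

A 6-joint arm with a two-finger parallel gripper is mounted at the origin on a cart in front of the work surface, level with it; the furniture and walls round the work are solid. World frame = base frame: x ahead of the robot, y to its left, z up, the work surface at z = 0. Lengths are in m, angles in degrees, forces in N, time in s.
With the tool pointing down it reaches from about 0.4 to 0.825 m from the base axis. Payload 7 kg.
Tool frame: the origin (TCP) lies on the centre line of the jaws, within the pads' length; the fingertips stand 8 mm ahead of it and the grasp point (between the pads) lies 11 mm behind it; z points along the fingers, y is the line along which they close (so a half turn about z gives the same grasp; the last joint's range is limited). The gripper opens to 88 mm and grips with 3 to 60 N. Pads are 19 mm wide; open, the fingers measure 130 mm over their backs; the gripper's body (78 mm by 193 mm) begins 47 mm behind the grasp point.
Start: joints at [80.793, 20.546, 0.682, 0, -70.136, -16.507], TCP at [0.293, 0.608, 0.235] pointing down, gripper open.
Joint ranges: [-176.03, 176.03], [-82.01, 121.73], [-58.28, 71.71], [-173.87, 95.51], [-174.79, -0.11], [-173.66, 173.66]. Speed limits (degrees/s): [136.94, 136.94, 172.46, 180, 180, 180].

### API

Orientations are given as [roll, pitch, yaw] about the fixed x, y, z axes, in that order (R = Rz(yaw) Ry(pitch) Rx(roll)).
In Python, from plant import ctrl, vision gives the robot as it stands. The module is installed in compiled form; this text tells all that it offers.
- The arm moves only by the tool move_arm, never from a script. Its argument "moves" is one flat list of numbers, 7 for each row, row after row: the finger opening in cm, from 0 to 8.76, then the shift along the tool's x, y, z in cm, then the turn, a rotation vector about the tool's x, y, z in rad. A call has 1 to 8 rows; each row shifts and turns the commanded pose from where the row before left it, along the tool's axes as they then stand; what a row does not reach is not made up. A row lasts 1/10 s, in which the tool goes at most 50 mm and 8.59 degrees, less where a joint would pass 70% of its speed; a pose out of reach is approached as far as the arm can. A call with a gripper value outside its range is refused whole. The fingers move at their own pace and stop on an object; the grip force is fixed at half the most. Time passes only in rows, so rows that do not move let the fingers close. It gives the time, the measured TCP pose, the force, the opening and the grip force at its end, in the units of the state.
- ctrl.get_obs(): the state, without advancing time (a new reading comes with each control period).
- vision.snapshot(name): name is "scene" or "top"; returns (picture, depth): 480x640x3 uint8, red, green, blue; 480x640 float32, m along the optical axis (not along the pixel's ray), 0 where there is no reading.
- vision.camera_model(name): a dict with "vertical_fov" (degrees; the focal length in pixels is half the picture's height over the tangent of half this angle, whatever the lens; pixels are square), "cx", "cy" (the principal point, pixels), "cam_to_world" (4x4, takes a point from camera to world coordinates). Camera axes: x right, y down, z forward; pixel columns grow to the right and rows downward; lengths in m; the calibration is good to about 2 mm. A picture is of the moment at which its call begins. camera_model takes no time and is no camera call.
- ctrl.close_job(): hands the job in; it is judged then, once.
The state is a dict: "clock": time; "joint_pos": joint angles; "qvel": joint speeds; "tau": joint torques, N m; "tool_pos": TCP position; "orientation": TCP orientation; "force": force on the tool from outside, world axes, zero at the start; "moment": the same for the moment, N m; "opening": finger opening in m; "gripper_force": force on a finger pad.
Only numpy, scipy, OpenCV 4.12 (cv2) and the standard library are available. Lean on these libraries where they do the work, as an engineer would, in place of code of your own. Each camera call takes 0.05 s, during which the arm holds its last target. There are 200 camera calls.

## Working session

There is one attempt and no reset: what is moved stays moved. The work goes in short steps, Python scripts to look and compute and a tool call to move; the robot and the scene stay as the last step left them, time stands still between calls to the robot, and variables do not carry over. Pictures are saved under pics/ and viewed, at most 10 in all, crops included, and the job is handed in when it is done.

Besides the shell and the picture viewer there is one more tool, called after ">>>" as a command line: name --argument value ..., lists and objects as JSON in quotes. move_arm: Moves the arm, as the interface text tells. Its arguments: {"type":"object","properties":{"moves":{"type":"array"}},"required":["moves"]}

```bash
mkdir -p pics; cat > h.py <<'E'
import numpy as np, cv2
from plant import ctrl, vision
def snap(n,fn):
    p,d=vision.snapshot(n); cv2.imwrite('pics/'+fn+'.png',p[:,:,::-1]); np.savez('pics/'+fn+'.npz',p=p,d=d); return p,d
def model(n):
    m=vision.camera_model(n); f=240/np.tan(np.radians(m['vertical_fov'])/2); return f,m['cx'],m['cy'],np.array(m['cam_to_world'])
def plane(n,u,v,z):
    f,cx,cy,T=model(n); r=T[:3,:3]@np.array([(u-cx)/f,(v-cy)/f,1]); o=T[:3,3]; return o+r*(z-o[2])/r[2]
def cloud(n,d):
    f,cx,cy,T=model(n); v,u=np.mgrid[:480,:640]; P=np.stack([(u-cx)/f*d,(v-cy)/f*d,d],-1); return P@T[:3,:3].T+T[:3,3]
E
python3 - <<'E'
from h import *
for n in('scene','top'):
    snap(n,n+'0'); print(n,model(n))
print(ctrl.get_obs())
E
```

```text
scene (np.float64(479.95990964317207), 310.12375186966017, 240.05934786297507, array([[ 0.75787256, -0.31358239,  0.57209725,  0.0652134 ],
       [-0.65207074, -0.3361248 ,  0.67957624, -0.58725803],
       [-0.02080707, -0.88808007, -0.45921766,  0.47833419],
       [ 0.        ,  0.        ,  0.        ,  1.        ]]))
top (np.float64(441.8501080188703), 320.3712442695622, 249.3913463177484, array([[ 2.50434319e-02, -9.74097499e-01,  2.24737376e-01,
         3.20484940e-01],
       [-9.99686364e-01, -2.43990484e-02,  5.64447888e-03,
         2.38634401e-03],
       [-1.48946563e-05, -2.24808247e-01, -9.74403023e-01,
         1.10730792e+00],
       [ 0.00000000e+00,  0.00000000e+00,  0.00000000e+00,
         1.00000000e+00]]))
{'clock': 0.1, 'joint_pos': array([ 8.07922185e+01,  2.05853277e+01,  6.39201734e-01, -1.93707720e-02,
       -7.01352119e+01, -1.65077807e+01]), 'qvel': array([ 0.05657223, -0.0567337 ,  0.14128459,  0.09350005,  0.07235144,
       -0.00539804]), 'tau': array([-1.35461280e-03, -5.84165025e+01,  2.93752956e+01,  7.01539725e+00,
        1.01999397e-02, -5.23724441e-05]), 'tool_pos': array([0.29270495, 0.60776071, 0.2337352 ]), 'orientation': array([ 1.79916840e+02, -5.65381688e-03, -2.57221532e+01]), 'force': array([-0.18339406,  0.24965672, -0.06597427]), 'moment': array([-0.03900719,  0.00731631,  0.00928629]), 'gripper_force': 0.0, 'opening': 0.08716373526970146}
```

View pics/scene0.png

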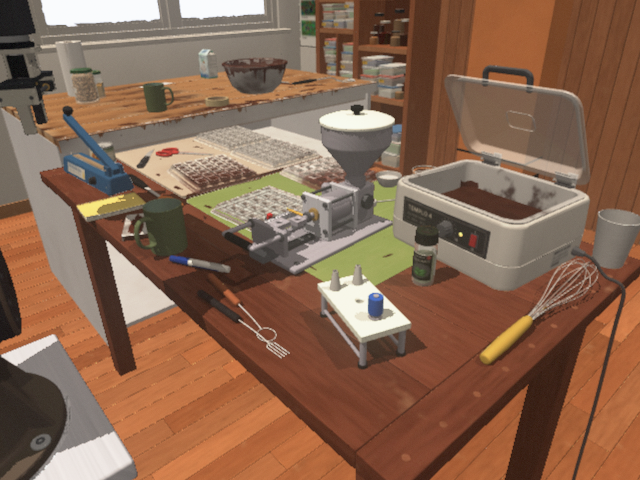

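View pics/top0.png

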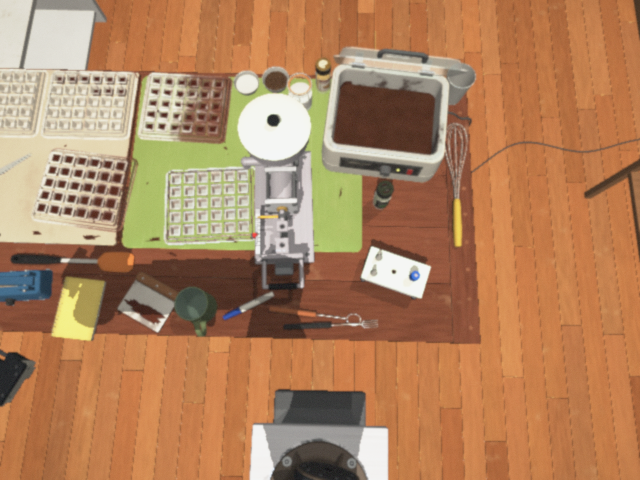

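The scene view shows the filler at (320,210), the stand with the blue pin at (376,303), and the jar at (425,255). In the top view, the handle bar is near (283,287), the pointer (268,216), and the pin (414,276). I'll enlarge both.

```bash
python3 - <<'E'
from h import *
t=cv2.imread('pics/top0.png'); s=cv2.imread('pics/scene0.png')
a=cv2.resize(t[190:300,225:325],None,fx=5.4,fy=5.4,interpolation=cv2.INTER_CUBIC)
cv2.imwrite('pics/c1.png',a)
cv2.imwrite('pics/c2.png',cv2.resize(s[170:290,215:375],None,fx=5,fy=5,interpolation=cv2.INTER_CUBIC))
for n in('top','scene'):
    z=np.load(f'pics/{n}0.npz');p=z['p'];d=z['d'];h=cv2.cvtColor(p,cv2.COLOR_RGB2HSV);C=cloud(n,d)
    def rep(name,m):
        k,l,st,ce=cv2.connectedComponentsWithStats(m.astype(np.uint8))
        for i in range(1,k):
            if st[i,4]>=4:
                q=C[(l==i)]; print(n,name,st[i],ce[i].round(1),np.median(q,0).round(3),q.max(0).round(3))
    H,S,V=h[...,0],h[...,1],h[...,2]
    roi=(C[...,0]>.3)&(C[...,0]<.75)&(C[...,1]>-.35)&(C[...,1]<.25)&(C[...,2]>.03)
    rep('blue',(H>105)&(H<130)&(S>150)&roi)
    rep('yellow',(H>15)&(H<32)&(S>150)&(V>120)&roi)
    rep('red',((H<6)|(H>174))&(S>170)&(V>110)&roi)
    rep('black',(V<45)&roi)
    rep('white',(S<40)&(V>190)&roi&(C[...,2]<.08))
E
```

```text
top blue [411 272   6   8  23] [412.8 276.4] [ 0.494 -0.207  0.094] [ 0.506 -0.203  0.099]
top yellow [261 216   5   2   9] [262.8 216.6] [0.639 0.151 0.07 ] [0.641 0.156 0.072]
top red [253 234   3   3   7] [253.7 234.9] [0.592 0.171 0.068] [0.595 0.174 0.072]
top black [269 283  27   7 150] [282.5 286. ] [0.467 0.093 0.084] [0.475 0.126 1.107]
top white [256 209   4  46 163] [257.5 231.7] [0.605 0.164 0.059] [0.662 0.171 0.065]
top white [281 211   2   2   4] [281.5 211.5] [0.651 0.106 0.074] [0.653 0.107 0.078]
top white [277 218  11  13  84] [281.6 224.9] [0.62  0.104 0.072] [0.635 0.116 0.077]
top white [ 362  247   69   51 1872] [395.5 272.5] [ 0.51  -0.174  0.059] [ 0.572 -0.093  0.08 ]
top white [283 248   5   6  10] [285.4 250.9] [0.552 0.091 0.079] [0.559 0.098 0.08 ]
scene blue [370 294   4   5   8] [371.2 296.6] [ 0.492 -0.211  0.095] [ 0.498 -0.205  0.095]
scene blue [375 296   7   4  11] [378.8 298. ] [ 0.498 -0.219  0.094] [ 0.505 -0.217  0.096]
scene yellow [289 209  14   6  21] [295.2 211.9] [0.639 0.141 0.067] [0.642 0.16  0.069]
scene red [267 214   5   4  10] [268
[... 168 characters left out ...]
 7] [436.4 239.6] [ 0.708 -0.164  0.092] [ 0.711 -0.163  0.098]
scene black [432 240   3   2   4] [433.  240.2] [ 0.7   -0.163  0.094] [ 0.701 -0.162  0.095]
scene white [276 215   5   4  10] [277.8 216.6] [0.609 0.162 0.058] [0.619 0.168 0.059]
scene white [295 216  10   4  16] [299.6 217.3] [0.624 0.11  0.071] [0.627 0.118 0.072]
scene white [271 219   3   2   5] [271.8 219.4] [0.592 0.162 0.058] [0.596 0.164 0.058]
scene white [265 220   5   3   9] [267. 221.] [0.581 0.161 0.057] [0.587 0.165 0.059]
scene white [362 275   4   4  13] [363.2 276.8] [ 0.566 -0.128  0.058] [ 0.571 -0.121  0.074]
scene white [ 318  276   92   62 2284] [361.3 307.1] [ 0.5   -0.18   0.058] [ 0.565 -0.091  0.079]
```

View pics/c1.png

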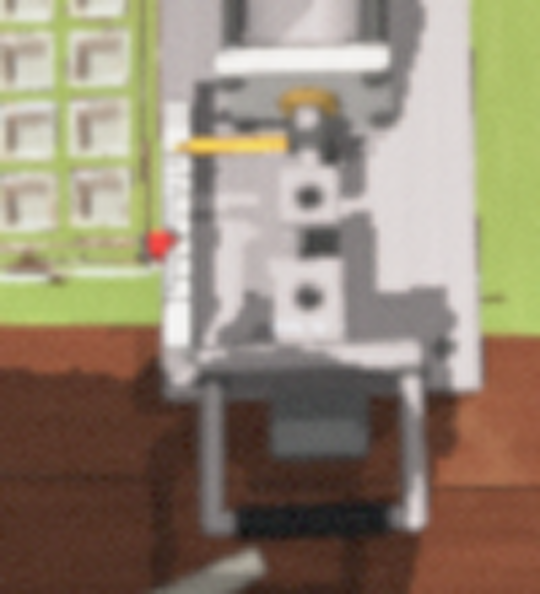

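View pics/c2.png

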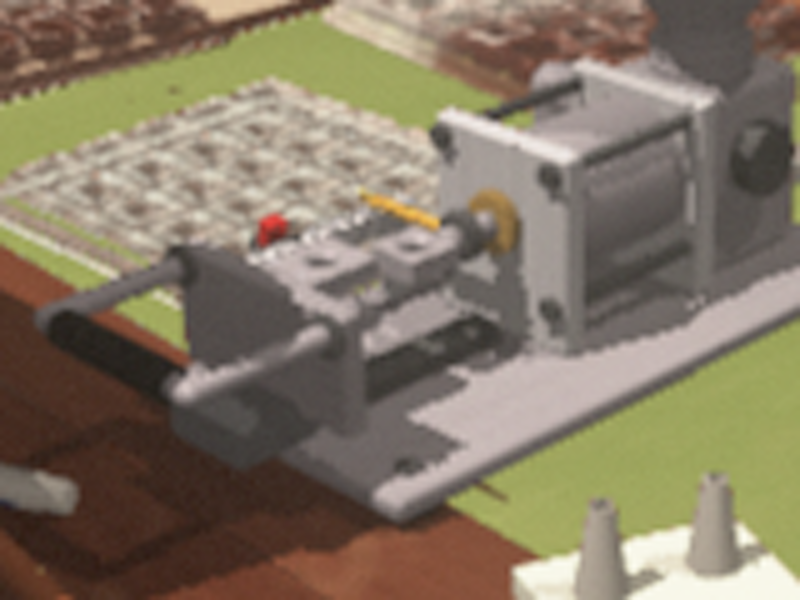

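The crops show the eye hole at top px (282.0,225.7), the fork hole at (281.6,244.6), the bar centre at (282.5,286), the red tooth near (253.7,235) and the pointer tip near (258,217). The pin and stand are clear of other things.

```bash
python3 - <<'E'
from h import *
P=lambda n,u,v,z:plane(n,u,v,z)[:2].round(4)
print('eye',P('top',282,225.7,.073),P('scene',215+412/5-.4,170+246/5-.4,.073))
print('fork',P('top',281.6,244.6,.083),P('scene',215+322/5-.4,170+262/5-.4,.083))
print('bar',P('top',282.5,286,.084),'scene centre',P('scene',236.5,240.3,.080))
print('plate ends',P('top',225+190/5.4-.5,190+368/5.4,.086),P('top',225+420/5.4-.5,190+350/5.4,.086))
print('cap ends', P('top',225+217/5.4-.5,190+58/5.4,.106),P('top',225+390/5.4-.5,190+58/5.4,.106))
print('bar ends',P('top',269,286.5,.078),P('top',296,285.5,.078))
print('mark',P('top',253.7,234.9,.068),P('scene',268.7,214.9,.068)); print('ptr',P('top',225+178/5.4-.5,190+148/5.4-.5,.068),P('scene',215+360/5-.4,170+193/5-.4,.068))
# stand
for n in('top','scene'):
    z=np.load(f'pics/{n}0.npz');p=z['p'];C=cloud(n,z['d']);h=cv2.cvtColor(p,cv2.COLOR_RGB2HSV)
    m=(h[...,2]>140)&(h[...,1]<60)&(C[...,1]<-.05)&(C[...,0]<.6)&(abs(C[...,2]-.059)<.006)&(C[...,0]>.4)&(C[...,1]>-.3)
    print(n,cv2.minAreaRect((C[m][:,:2]*1000).astype(np.float32)))
    m=(h[...,0]>100)&(h[...,0]<130)&(h[...,1]>110)&(C[...,1]<-.15)&(C[...,0]<.6)&(C[...,2]>.06)&(C[...,0]>.4)
    v,u=np.nonzero(m); print(n,'knob',u.min(),u.max(),v.min(),v.max(),u.mean(),v.mean(),P(n,(u.min()+u.max())/2,(v.min()+v.max())/2,.084))
E
```

```text
eye [0.6158 0.1032] [0.6116 0.1013]
fork [0.5661 0.1011] [0.5633 0.0969]
bar [0.4667 0.0944] scene centre [0.4629 0.0929]
plate ends [0.5312 0.151 ] [0.5418 0.0508]
cap ends [0.6672 0.144 ] [0.6691 0.0676]
bar ends [0.4656 0.1266] [0.4695 0.0633]
mark [0.5923 0.1714] [0.5877 0.1652]
ptr [0.6382 0.1649] [0.6364 0.167 ]
top ((511.9195251464844, -174.32757568359375), (149.90762329101562, 81.3974380493164), 72.12932586669922)
top knob 410 418 271 279 413.9583333333333 275.4791666666667 [ 0.5004 -0.2128]
scene ((511.18115234375, -174.1278076171875), (151.92266845703125, 81.8258056640625), 71.89128875732422)
scene knob 369 382 293 314 373.4295302013423 302.22147651006713 [ 0.4966 -0.2155]
```

```bash
cat > plan.py <<'E'
import sys
from h import *
from scipy.spatial.transform import Rotation as R
# usage: plan.py open x y z yaw : straight path from the measured pose; prints equal rows
g,x,y,z,yaw=map(float,sys.argv[1:6]); o=ctrl.get_obs()
p=o['tool_pos']; A=R.from_euler('xyz',o['orientation'],degrees=True); B=R.from_euler('xyz',[180,0,yaw],degrees=True)
rv=(A.inv()*B).as_rotvec(); d=np.array([x,y,z])-p
n=int(max(np.ceil(np.linalg.norm(d)/.045),np.ceil(np.linalg.norm(rv)/.14),1))
print(n,'rows; final',[x,y,z],'turn/row',(rv/n).round(4))
for i in range(n):
    Q=A*R.from_rotvec(rv*i/n); print(g,(Q.inv().apply(d/n)*100).round(2))
E
python3 plan.py 6 .465 .0937 .14 -86.3
```

```text
13 rows; final [0.465, 0.0937, 0.14] turn/row [ 0.0001 -0.0001  0.0813]
6.0 [2.91 2.99 0.73]
6.0 [3.14 2.74 0.73]
6.0 [3.36 2.48 0.72]
6.0 [3.55 2.19 0.72]
6.0 [3.71 1.9  0.72]
6.0 [3.85 1.59 0.72]
6.0 [3.97 1.27 0.72]
6.0 [4.06 0.95 0.72]
6.0 [4.12 0.61 0.72]
6.0 [4.16 0.28 0.72]
6.0 [ 4.17 -0.06  0.72]
6.0 [ 4.15 -0.4   0.72]
6.0 [ 4.1  -0.74  0.72]
```

>>> move_arm --moves '[6,2.91,2.99,0.73,0,0,0.0813,6,3.14,2.74,0.73,0,0,0.0813,6,3.36,2.48,0.72,0,0,0.0813,6,3.55,2.19,0.72,0,0,0.0813,6,3.71,1.9,0.72,0,0,0.0813,6,3.85,1.59,0.72,0,0,0.0813,6,3.97,1.27,0.72,0,0,0.0813,6,4.06,0.95,0.72,0,0,0.0813]'

```text
clock: 0.9
tool_pos: [0.3991, 0.2901, 0.1764]
orientation: [180.0, -0.0, -63.2]
force: [1.0, 0.8, 0.3]
opening: 0.06
gripper_force: 0.0
```

>>> move_arm --moves '[6,4.12,0.61,0.72,0,0,0.0813,6,4.16,0.28,0.72,0,0,0.0813,6,4.17,-0.06,0.72,0,0,0.0813,6,4.15,-0.4,0.72,0,0,0.0813,6,4.1,-0.74,0.72,0,0,0.0813,6,0,0,0,0,0,0,6,0,0,0,0,0,0]'

```text
clock: 1.6
tool_pos: [0.4653, 0.0932, 0.1404]
orientation: [180.0, -0.0, -86.4]
force: [1.0, 0.2, 0.3]
opening: 0.0601
gripper_force: 0.0
```

```bash
python3 plan.py 6 .465 .0937 .068 -86.3; python3 - <<'E'
from h import *
p,d=snap('scene','s1')
cv2.imwrite('pics/c3.png',cv2.resize(p[90:290,150:390,::-1],None,fx=3,fy=3,interpolation=cv2.INTER_CUBIC))
E
```

```text
2 rows; final [0.465, 0.0937, 0.068] turn/row [ 0.0004 -0.0002 -0.0008]
6.0 [-0.03  0.01  3.62]
6.0 [-0.02  0.01  3.62]
```

View pics/c3.png

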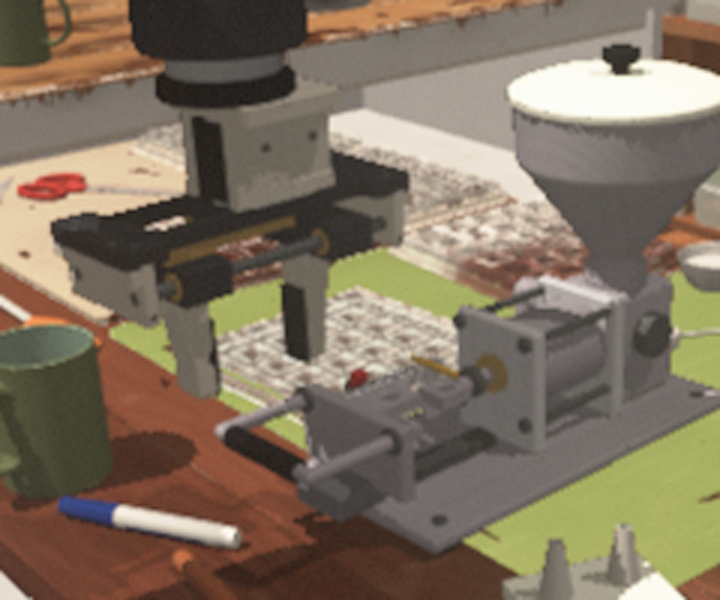

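The picture shows the open fingers straddling the bar (bar at about (260,450), fingers at (200,385) and (305,350)). Next I go down, close, and push in.

>>> move_arm --moves '[6,0,0,3.6,0,0,0,6,0,0,3.65,0,0,0,6,0,0,0,0,0,0,0.5,0,0,0,0,0,0,0.5,0,0,0,0,0,0,0.5,0,0,0,0,0,0,0.5,0,0,0,0,0,0,0.5,0,0,0,0,0,0]'

```text
clock: 2.45
tool_pos: [0.4657, 0.0946, 0.069]
orientation: [-179.9, 0.0, -86.3]
force: [-0.1, 0.7, 1.3]
opening: 0.0258
gripper_force: 0.0
```

>>> move_arm --moves '[0.5,0,-1,0,0,0,0,0.5,0,-1,0,0,0,0,0.5,0,-1,0,0,0,0,0.5,0,-1,0,0,0,0,0.5,0,0,0,0,0,0]'

```text
clock: 2.95
tool_pos: [0.5078, 0.0967, 0.0686]
orientation: [-179.9, -0.0, -86.3]
force: [2.0, -3.5, 5.3]
opening: 0.015
gripper_force: 30.0
```

>>> move_arm --moves '[0.5,0,-0.4,0,0,0,0,0.5,0,-0.3,0,0,0,0,0.5,0,0,0,0,0,0]'

```text
clock: 3.25
tool_pos: [0.514, 0.0971, 0.0685]
orientation: [-179.9, -0.0, -86.3]
force: [1.6, -5.6, 3.7]
opening: 0.0149
gripper_force: 30.0
```

>>> move_arm --moves '[0.5,0,-0.2,0,0,0,0,0.5,0,-0.2,0,0,0,0,0.5,0,0,0,0,0,0]'

```text
clock: 3.55
tool_pos: [0.5166, 0.0972, 0.0685]
orientation: [179.9, -0.0, -86.3]
force: [-3.2, -2.9, 9.5]
opening: 0.0146
gripper_force: 30.0
```

>>> move_arm --moves '[0.5,0,-0.2,0,0,0,0,0.5,0,0,0,0,0,0]'

```text
clock: 3.75
tool_pos: [0.5166, 0.0971, 0.0684]
orientation: [179.8, -0.1, -86.3]
force: [-12.7, 0.6, 16.8]
opening: 0.0151
gripper_force: 30.0
```

>>> move_arm --moves '[0.5,0,-0.2,0,0,0,0,0.5,0,0,0,0,0,0]'

```text
clock: 3.95
tool_pos: [0.5167, 0.097, 0.0683]
orientation: [179.6, -0.1, -86.3]
force: [-22.5, 2.7, 24.8]
opening: 0.0154
gripper_force: 30.0
```

At the stop. I'll relax the push, open and go up.

>>> move_arm --moves '[0.5,0,0.25,0,0,0,0,0.5,0,0.25,0,0,0,0,4,0,0,0,0,0,0,4,0,0,0,0,0,0,4,0,0,0,0,0,0,4,0,0,-2,0,0,0,4,0,0,-4,0,0,0,4,0,0,-5,0,0,0]'

```text
clock: 4.75
tool_pos: [0.5142, 0.0972, 0.1777]
orientation: [179.8, -0.1, -86.3]
force: [1.9, 0.6, -0.6]
opening: 0.0399
gripper_force: 0.0
```

```bash
python3 plan.py 6 .4985 -.214 .16 -108
```

```text
7 rows; final [0.4985, -0.214, 0.16] turn/row [ 0.0005 -0.0003  0.0542]
6.0 [4.42 0.51 0.26]
6.0 [4.44 0.27 0.26]
6.0 [4.45 0.03 0.26]
6.0 [ 4.45 -0.21  0.26]
6.0 [ 4.43 -0.45  0.26]
6.0 [ 4.4  -0.69  0.25]
6.0 [ 4.35 -0.93  0.25]
```

>>> move_arm --moves '[6,4.42,0.51,0.26,0,0,0.0542,6,4.44,0.27,0.26,0,0,0.0542,6,4.45,0.03,0.26,0,0,0.0542,6,4.45,-0.21,0.26,0,0,0.0542,6,4.43,-0.45,0.26,0,0,0.0542,6,4.4,-0.69,0.25,0,0,0.0542,6,4.35,-0.93,0.25,0,0,0.0542,6,0,0,0,0,0,0]'

```text
clock: 5.55
tool_pos: [0.4989, -0.2176, 0.1594]
orientation: [179.9, -0.0, -108.4]
force: [-0.8, -0.2, 0.6]
opening: 0.0599
gripper_force: 0.0
```

```bash
python3 - <<'E'
from h import *
print(ctrl.get_obs()['tool_pos'])
p,d=snap('scene','s2'); q,_=snap('top','t2')
a=cv2.resize(p[150:350,200:440,::-1],None,fx=3,fy=3,interpolation=cv2.INTER_CUBIC)
cv2.imwrite('pics/c4.png',a)
b=cv2.resize(q[195:295,235:325,::-1],None,fx=5.5,fy=5.5,interpolation=cv2.INTER_CUBIC); cv2.imwrite('pics/c5.png',b)
E
```

```text
[ 0.49893489 -0.21760963  0.15938718]
```

View pics/c4.png

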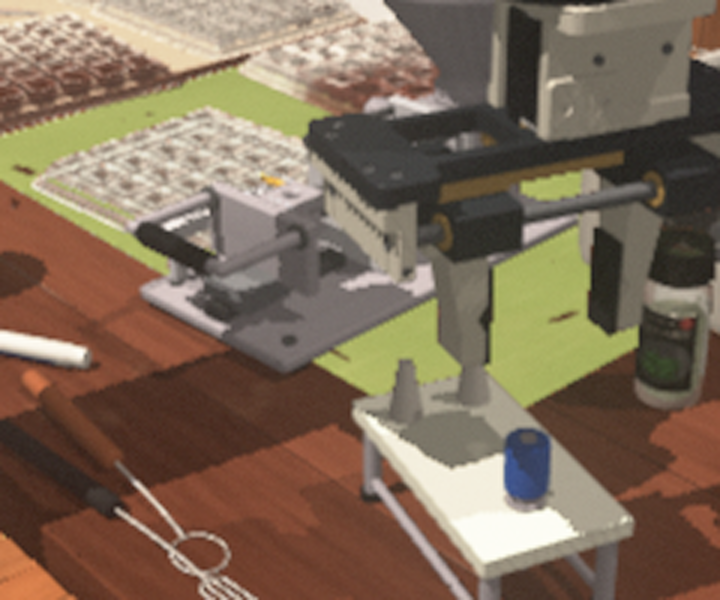

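View pics/c5.png

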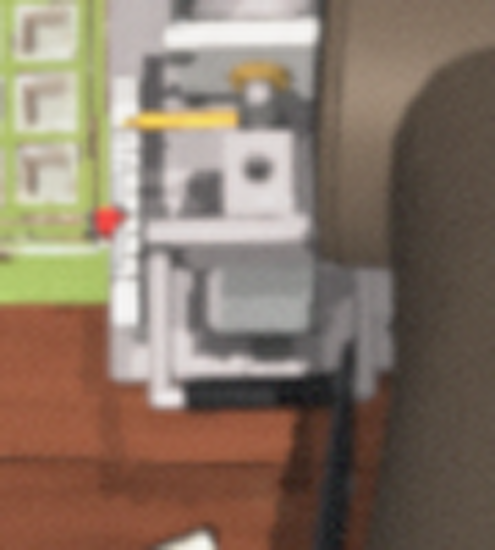

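The fork now covers the rod, with the hole at top px (281.5,225.3). The jaws straddle the knob. Next is the descent.

```bash
python3 plan.py 6 .4985 -.214 .075 -108; python3 - <<'E'
from h import *
print(plane('top',281.5,225.3,.083), plane('top',281.6,265.8,.084))
E
```

```text
2 rows; final [0.4985, -0.214, 0.075] turn/row [ 0.0004  0.     -0.0013]
6.0 [-0.02  0.05  4.24]
6.0 [-0.02  0.05  4.24]
[0.61393996 0.10344018 0.083     ] [0.51454172 0.09866043 0.084     ]
```

>>> move_arm --moves '[6,0,0.05,4.2,0,0,0,6,0,0,4.2,0,0,0,6,0,0,0,0,0,0,1,0,0,0,0,0,0,1,0,0,0,0,0,0,1,0,0,0,0,0,0,1,0,0,0,0,0,0,1,0,0,0,0,0,0]'

```text
clock: 6.45
tool_pos: [0.4997, -0.2135, 0.0773]
orientation: [-179.9, 0.0, -108.0]
force: [0.5, 0.1, 0.1]
opening: 0.0252
gripper_force: 0.0
```

>>> move_arm --moves '[1,0,0,0,0,0,0,1,0,0,0,0,0,0,1,0,0,0,0,0,0]'

```text
clock: 6.75
tool_pos: [0.4995, -0.2135, 0.077]
orientation: [-180.0, 0.0, -108.0]
force: [-1.1, 2.6, 7.2]
opening: 0.021
gripper_force: 30.0
```

>>> move_arm --moves '[1,0,0,-3,0,0,0,1,0,0,-4,0,0,0,1,0,0,-3,0,0,0,1,0,0,0,0,0,0]'

```text
clock: 7.15
tool_pos: [0.5016, -0.2141, 0.1808]
orientation: [-179.6, 0.1, -108.0]
force: [1.1, 0.7, -2.2]
opening: 0.0211
gripper_force: 30.0
```

```bash
python3 plan.py 1 .615 .102 .175 -176.3
```

```text
9 rows; final [0.615, 0.102, 0.175] turn/row [-0.0007  0.0006  0.1325]
1.0 [-3.73 -0.11  0.07]
1.0 [-3.71  0.38  0.07]
1.0 [-3.63  0.87  0.06]
1.0 [-3.48  1.34  0.06]
1.0 [-3.28  1.79  0.06]
1.0 [-3.01  2.2   0.06]
1.0 [-2.69  2.58  0.06]
1.0 [-2.33  2.92  0.06]
1.0 [-1.92  3.2   0.06]
```

>>> move_arm --moves '[1,-3.73,-0.11,0.07,0,0,0.1325,1,-3.71,0.38,0.07,0,0,0.1325,1,-3.63,0.87,0.06,0,0,0.1325,1,-3.48,1.34,0.06,0,0,0.1325,1,-3.28,1.79,0.06,0,0,0.1325,1,-3.01,2.2,0.06,0,0,0.1325,1,-2.69,2.58,0.06,0,0,0.1325,1,-2.33,2.92,0.06,0,0,0.1325]'

```text
clock: 7.95
tool_pos: [0.5999, 0.0689, 0.1705]
orientation: [-180.0, -0.1, -169.1]
force: [0.2, -0.4, -1.2]
opening: 0.0214
gripper_force: 30.0
```

>>> move_arm --moves '[1,-1.92,3.2,0.06,0,0,0.1325,1,0,0,0,0,0,0,1,0,0,0,0,0,0]'

```text
clock: 8.25
tool_pos: [0.6121, 0.1033, 0.1693]
orientation: [-180.0, -0.1, -176.2]
force: [-0.9, -0.7, -1.6]
opening: 0.0216
gripper_force: 30.0
```

```bash
python3 plan.py 1 .615 .102 .155 -176.3
```

```text
1 rows; final [0.615, 0.102, 0.155] turn/row [-0.0006 -0.002   0.0014]
1.0 [-0.28 -0.15  1.43]
```

>>> move_arm --moves '[1,-0.25,-0.1,1,0,0,0,1,0,0,1,0,0,0,1,0,0,0,0,0,0,1,0,0,0,0,0,0]'

```text
clock: 8.65
tool_pos: [0.6148, 0.1009, 0.1501]
orientation: [-180.0, -0.1, -176.4]
force: [-0.4, -0.3, -1.1]
opening: 0.0211
gripper_force: 30.0
```

```bash
python3 - <<'E'
from h import *
print(ctrl.get_obs()['tool_pos'],ctrl.get_obs()['orientation'])
p,d=snap('scene','s3'); q,_=snap('top','t3')
cv2.imwrite('pics/c6.png',cv2.resize(p[175:250,260:350,::-1],None,fx=8,fy=8,interpolation=cv2.INTER_CUBIC))
f,cx,cy,T=model('scene')
for P in [(.615,.102,.083),(.615,.102,.09)]:
    c=T[:3,:3].T@(np.array(P)-T[:3,3]); print(c[0]/c[2]*f+cx,c[1]/c[2]*f+cy,c[2])
E
```

```text
[0.61479868 0.10091209 0.15012185] [-1.79970712e+02 -5.87169913e-02 -1.76372416e+02]
297.90624608020704 213.6887522686008 0.964479229000037
297.7926671805093 210.496636005423 0.9612647053519822
```

View pics/c6.png

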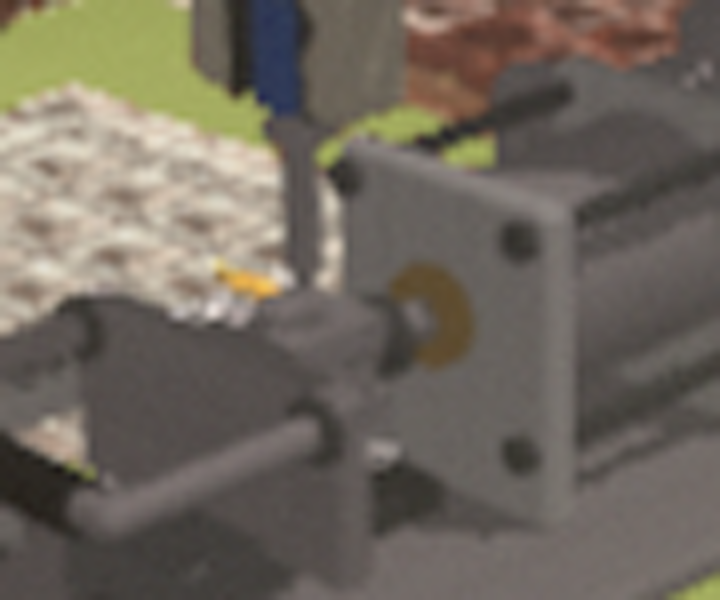

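```bash
python3 - <<'E'
from h import *
def st(im,g):
    a=im.astype(float); a=np.clip(a*g,0,255).astype(np.uint8); return cv2.resize(a[:,:,::-1],None,fx=8,fy=8,interpolation=cv2.INTER_CUBIC)
s2=np.load('pics/s2.npz')['p'];s3=np.load('pics/s3.npz')['p'];t2=np.load('pics/t2.npz')['p'];t3=np.load('pics/t3.npz')['p']
A=np.hstack([st(s2[195:230,275:323],1.2),st(s3[195:230,275:323],2.2)])
B=np.hstack([st(t2[205:240,258:306],1.2),st(t3[205:240,258:306],1.5)])
cv2.imwrite('pics/c7.png',np.vstack([A,B]))
E
```

```text
(no output)
```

View pics/c7.png

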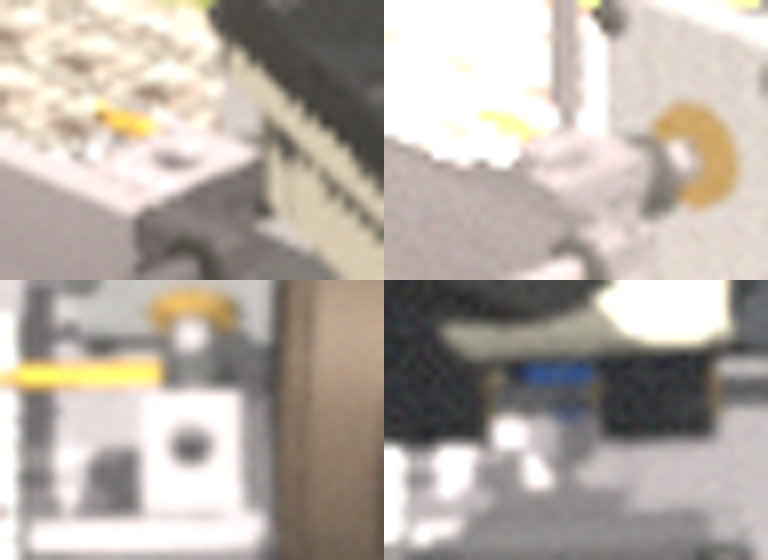

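The hole is at scene px (296.4,214.3) and the pin tip projects to about (297.4,215) at the hole's height. The top view has the knob about 2 mm short in y. I'll correct y by +2 mm and lower gently.

>>> move_arm --moves '[1,0.03,0.2,0,0,0,0,1,0,0,0.4,0,0,0,1,0,0,0.4,0,0,0,1,0,0,0.4,0,0,0,1,0,0,0.2,0,0,0,1,0,0,0,0,0,0]'

```text
clock: 9.35
tool_pos: [0.6145, 0.1037, 0.1361]
orientation: [-180.0, -0.0, -176.3]
force: [0.2, -0.0, -0.8]
opening: 0.0214
gripper_force: 30.0
```

>>> move_arm --moves '[1,0,0,0.2,0,0,0,1,0,0,0.2,0,0,0,1,0,0,0,0,0,0]'

```text
clock: 9.65
tool_pos: [0.6146, 0.1037, 0.1323]
orientation: [-180.0, -0.0, -176.3]
force: [-0.3, 0.0, -1.3]
opening: 0.0215
gripper_force: 30.0
```

>>> move_arm --moves '[1,0,0,0.2,0,0,0,1,0,0,0.2,0,0,0,1,0,0,0,0,0,0]'

```text
clock: 9.95
tool_pos: [0.6145, 0.1037, 0.1283]
orientation: [-180.0, -0.0, -176.3]
force: [-0.1, 0.4, -2.6]
opening: 0.0213
gripper_force: 30.0
```

>>> move_arm --moves '[1,0,0,0.3,0,0,0,1,0,0,0.3,0,0,0,1,0,0,0,0,0,0]'

```text
clock: 10.25
tool_pos: [0.6149, 0.1039, 0.1223]
orientation: [180.0, 0.0, -176.3]
force: [1.3, 0.3, -1.5]
opening: 0.0216
gripper_force: 30.0
```

>>> move_arm --moves '[1,0,0,0.3,0,0,0,1,0,0,0.3,0,0,0,1,0,0,0,0,0,0]'

```text
clock: 10.55
tool_pos: [0.6149, 0.1039, 0.1163]
orientation: [180.0, 0.0, -176.3]
force: [1.6, 1.1, -1.7]
opening: 0.0212
gripper_force: 30.0
```

>>> move_arm --moves '[1,0,0,0.3,0,0,0,1,0,0,0.3,0,0,0,1,0,0,0,0,0,0]'

```text
clock: 10.85
tool_pos: [0.6148, 0.1039, 0.1103]
orientation: [180.0, 0.0, -176.3]
force: [2.4, 1.1, -2.5]
opening: 0.0214
gripper_force: 30.0
```

>>> move_arm --moves '[1,0,0,0.3,0,0,0,1,0,0,0.3,0,0,0,1,0,0,0,0,0,0]'

```text
clock: 11.15
tool_pos: [0.6149, 0.1039, 0.1043]
orientation: [180.0, 0.0, -176.3]
force: [2.9, 1.4, -2.3]
opening: 0.021
gripper_force: 30.0
```

>>> move_arm --moves '[1,0,0,0.2,0,0,0,1,0,0,0.2,0,0,0,1,0,0,0,0,0,0]'

```text
clock: 11.45
tool_pos: [0.6149, 0.1039, 0.1005]
orientation: [180.0, 0.0, -176.3]
force: [3.1, 1.2, -1.6]
opening: 0.0216
gripper_force: 30.0
```

>>> move_arm --moves '[1,0,0,0.15,0,0,0,1,0,0,0,0,0,0]'

```text
clock: 11.65
tool_pos: [0.6152, 0.1039, 0.1]
orientation: [180.0, 0.1, -176.3]
force: [2.4, 1.3, 5.6]
opening: 0.0213
gripper_force: 30.0
```

>>> move_arm --moves '[1,0,0,0.15,0,0,0,1,0,0,0,0,0,0]'

```text
clock: 11.85
tool_pos: [0.616, 0.104, 0.0999]
orientation: [180.0, 0.2, -176.3]
force: [-0.5, 0.1, 12.0]
opening: 0.0219
gripper_force: 30.0
```

Pin is home (stopped at z 0.100 as predicted). Releasing and going up.

>>> move_arm --moves '[1,0,0,-0.2,0,0,0,5,0,0,0,0,0,0,5,0,0,0,0,0,0,5,0,0,0,0,0,0,5,0,0,-2,0,0,0,5,0,0,-4,0,0,0,5,0,0,-4,0,0,0,5,0,0,0,0,0,0]'

```text
clock: 12.65
tool_pos: [0.6174, 0.1043, 0.2056]
orientation: [179.9, 0.5, -176.3]
force: [0.5, 0.2, -0.2]
opening: 0.0501
gripper_force: 0.0
```

```bash
python3 plan.py 5 .5155 .0975 .16 -86.3
```

```text
12 rows; final [0.5155, 0.0975, 0.16] turn/row [-0.0004  0.0007 -0.1309]
5.0 [ 0.85 -0.    0.37]
5.0 [0.85 0.11 0.37]
5.0 [0.83 0.22 0.37]
5.0 [0.79 0.32 0.37]
5.0 [0.74 0.42 0.38]
5.0 [0.68 0.52 0.38]
5.0 [0.6  0.6  0.38]
5.0 [0.52 0.67 0.38]
5.0 [0.43 0.74 0.38]
5.0 [0.33 0.79 0.38]
5.0 [0.22 0.82 0.38]
5.0 [0.11 0.84 0.38]
```

>>> move_arm --moves '[5,0.85,0,0.37,0,0,-0.1309,5,0.85,0.11,0.37,0,0,-0.1309,5,0.83,0.22,0.37,0,0,-0.1309,5,0.79,0.32,0.37,0,0,-0.1309,5,0.74,0.42,0.38,0,0,-0.1309,5,0.68,0.52,0.38,0,0,-0.1309,5,0.6,0.6,0.38,0,0,-0.1309,5,0.52,0.67,0.38,0,0,-0.1309]'

```text
clock: 13.45
tool_pos: [0.5459, 0.0989, 0.169]
orientation: [180.0, -0.0, -116.0]
force: [-0.4, 0.6, -0.5]
opening: 0.05
gripper_force: 0.0
```

>>> move_arm --moves '[5,0.43,0.74,0.38,0,0,-0.1309,5,0.33,0.79,0.38,0,0,-0.1309,5,0.22,0.82,0.38,0,0,-0.1309,5,0.11,0.84,0.38,0,0,-0.1309,5,0,0,0,0,0,0,5,0,0,0,0,0,0]'

```text
clock: 14.05
tool_pos: [0.5127, 0.0969, 0.1544]
orientation: [180.0, -0.0, -86.5]
force: [-0.2, 0.3, 1.0]
opening: 0.0498
gripper_force: 0.0
```

```bash
python3 plan.py 5 .5155 .0975 .068 -86.3; python3 - <<'E'
from h import *
for n in('scene','top'):
    p,d=snap(n,n+'4');C=cloud(n,d);h=cv2.cvtColor(p,cv2.COLOR_RGB2HSV)
    m=(h[...,0]>105)&(h[...,0]<130)&(h[...,1]>110)&(C[...,0]>.55)&(C[...,0]<.68)&(abs(C[...,1]-.1)<.05)&(C[...,2]>.06)
    if m.any(): v,u=np.nonzero(m);print(n,m.sum(),u.min(),u.max(),v.min(),v.max(),np.percentile(C[m],[5,50,95],axis=0).round(3))
E
```

```text
2 rows; final [0.5155, 0.0975, 0.068] turn/row [ 0.0001 -0.0001 -0.0021]
5.0 [-0.02 -0.14  4.32]
5.0 [-0.02 -0.14  4.32]
scene 100 292 301 197 211 [[0.604 0.092 0.094]
 [0.61  0.095 0.108]
 [0.618 0.104 0.117]]
```

Knob spans z 94–117 mm, as it should when home (91–119). Next I grip the bar.

>>> move_arm --moves '[5,0,-0.3,4.3,0,0,0,5,0,0,4.3,0,0,0,5,0,0,0,0,0,0,0.5,0,0,0,0,0,0,0.5,0,0,0,0,0,0,0.5,0,0,0,0,0,0,0.5,0,0,0,0,0,0,0.5,0,0,0,0,0,0]'

```text
clock: 14.95
tool_pos: [0.5162, 0.0974, 0.0695]
orientation: [-179.9, 0.1, -86.3]
force: [0.9, 0.5, 1.4]
opening: 0.0157
gripper_force: 9.1
```

>>> move_arm --moves '[0.5,0,0,0,0,0,0,0.5,0,0,0,0,0,0,0.5,0,0,0,0,0,0]'

```text
clock: 15.25
tool_pos: [0.5163, 0.0974, 0.0695]
orientation: [-179.9, 0.0, -86.3]
force: [-0.9, -0.4, 7.1]
opening: 0.0152
gripper_force: 30.0
```

```bash
cat > pm.py <<'E'
from h import *
# pointer tip (largest y end of yellow) and red marker, per view: pixel means and plane z=.068
for n in('scene','top'):
    p,d=vision.snapshot(n);C=cloud(n,d);h=cv2.cvtColor(p,cv2.COLOR_RGB2HSV);H,S,V=[h[...,i] for i in range(3)]
    roi=(C[...,0]>.52)&(C[...,0]<.68)&(C[...,1]>.1)&(C[...,1]<.2)&(C[...,2]>.045)
    for nm,m in(('yel',(H>14)&(H<32)&(S>140)&(V>80)&roi),('red',((H<8)|(H>172))&(S>140)&(V>60)&roi)):
        if not m.any(): print(n,nm,'none'); continue
        v,u=np.nonzero(m);w=plane(n,u.mean(),v.mean(),.068);c,s=np.cos(np.radians(3.7)),np.sin(np.radians(3.7))
        Q=np.array([plane(n,a,b,.068) for a,b in zip(u,v)]);al=Q[:,0]*c+Q[:,1]*s
        print(n,nm,len(u),(u.min(),u.max(),v.min(),v.max()),'along mean %.4f range %.4f %.4f  depth-mean along %.4f, y %.4f..%.4f'%(al.mean(),al.min(),al.max(),(C[m][:,0]*c+C[m][:,1]*s).mean(),Q[:,1].min(),Q[:,1].max()))
o=ctrl.get_obs();print(o['tool_pos'].round(4),o['force'].round(1),o['opening'],o['clock'])
E
python3 pm.py
```

```text
scene yel 3 (np.int64(289), np.int64(291), np.int64(210), np.int64(210)) along mean 0.6444 range 0.6429 0.6458  depth-mean along 0.6454, y 0.1530..0.1559
scene red none
top yel none
top red none
[0.5163 0.0974 0.0695] [-1.7  0.8  6.9] 0.015224984202560785 15.35
```

```bash
python3 - <<'E'
from h import *
c,s=np.cos(np.radians(3.7)),np.sin(np.radians(3.7))
for n,f in(('scene','scene0'),('top','top0'),('top','t2'),('scene','s1'),('scene','s2')):
    z=np.load(f'pics/{f}.npz');p=z['p'];C=cloud(n,z['d']);h=cv2.cvtColor(p,cv2.COLOR_RGB2HSV);H,S,V=[h[...,i].astype(float) for i in range(3)]
    roi=(C[...,0]>.57)&(C[...,0]<.66)&(C[...,1]>.115)&(C[...,1]<.19)&(C[...,2]>.05)
    r={}
    for nm,m in(('yel',(H>13)&(H<32)&roi&(S>100)),('red',((H<9)|(H>171))&roi&(S>110))):
        v,u=np.nonzero(m)
        if len(u)==0: print(f,nm,'none');continue
        w=S[m]-80; Q=np.array([plane(n,a,b,.068) for a,b in zip(u,v)]);al=Q[:,0]*c+Q[:,1]*s;q=-Q[:,0]*s+Q[:,1]*c
        am=np.average(al,weights=w);print(f,nm,len(u),am.round(4),'range',al.min().round(4),al.max().round(4),'across',np.average(q,weights=w).round(4),q.min().round(4),q.max().round(4), 'z',np.median(C[m][:,2]).round(3), 'C', (C[m][:,0]*c+C[m][:,1]*s).mean().round(4))
E
```

```text
scene0 yel 43 0.6468 range 0.6396 0.677 across 0.0972 0.0758 0.1217 z 0.067 C 0.6484
scene0 red 24 0.5958 range 0.5847 0.6052 across 0.1247 0.1161 0.1331 z 0.065 C 0.6009
top0 yel 45 0.6481 range 0.6442 0.6685 across 0.0977 0.0727 0.122 z 0.069 C 0.6484
top0 red 19 0.6028 range 0.5968 0.607 across 0.1322 0.1272 0.137 z 0.067 C 0.6033
t2 yel 45 0.6482 range 0.6442 0.6685 across 0.0978 0.0727 0.122 z 0.069 C 0.6482
t2 red 18 0.6027 range 0.5968 0.607 across 0.1323 0.1272 0.137 z 0.067 C 0.6029
s1 yel 38 0.6465 range 0.6411 0.6733 across 0.0972 0.0758 0.1217 z 0.067 C 0.648
s1 red 25 0.5952 range 0.5847 0.6052 across 0.1242 0.1146 0.1331 z 0.065 C 0.6007
s2 yel 14 0.645 range 0.6409 0.6487 across 0.1131 0.1046 0.1217 z 0.067 C 0.6464
s2 red none
```

>>> move_arm --moves '[0.5,0,0.7,0,0,0,0,0.5,0,0.7,0,0,0,0,0.5,0,0.7,0,0,0,0,0.5,0,0.7,0,0,0,0,0.5,0,0.7,0,0,0,0,0.5,0,0.7,0,0,0,0,0.5,0,0.5,0,0,0,0,0.5,0,0,0,0,0,0]'

```text
clock: 16.15
tool_pos: [0.4709, 0.0948, 0.0695]
orientation: [-179.7, 0.1, -86.3]
force: [10.0, -3.1, -1.7]
opening: 0.015
gripper_force: 30.0
```

```bash
python3 - <<'E'
from h import *
o=ctrl.get_obs();print(o['tool_pos'].round(4),o['orientation'].round(1),o['force'].round(1),o['opening'].round(4))
c,s=np.cos(np.radians(3.7)),np.sin(np.radians(3.7))
snap('scene','s5');snap('top','t5')
for n,f in(('scene','scene0'),('top','t2'),('scene','s5'),('top','t5')):
    z=np.load(f'pics/{f}.npz');p=z['p'];C=cloud(n,z['d']);h=cv2.cvtColor(p,cv2.COLOR_RGB2HSV);H,S,V=[h[...,i].astype(float) for i in range(3)]
    roi=(C[...,0]>.56)&(C[...,0]<.655)&(C[...,1]>.115)&(C[...,1]<.19)&(C[...,2]>.05)
    for nm,m in(('yel',(H>13)&(H<32)&roi&(S>100)),('red',((H<9)|(H>171))&roi&(S>110))):
        v,u=np.nonzero(m)
        Q=np.array([plane(n,a,b,.068) for a,b in zip(u,v)]).reshape(-1,3);al=Q[:,0]*c+Q[:,1]*s;q=-Q[:,0]*s+Q[:,1]*c
        k=(al<.655)&((q>.09)|(nm=='red'))
        if k.sum()==0: print(f,nm,'none');continue
        w=(S[m]-80)[k];print(f,nm,k.sum(),np.average(al[k],weights=w).round(4),'px',np.average(u[k],weights=w).round(2),np.average(v[k],weights=w).round(2),'range',al[k].min().round(4),al[k].max().round(4),'across',q[k].min().round(4),q[k].max().round(4))
a=cv2.resize(np.load('pics/s5.npz')['p'][185:245,230:310,::-1],None,fx=9,fy=9,interpolation=cv2.INTER_CUBIC)
cv2.imwrite('pics/c8.png',np.clip(a*1.3,0,255).astype(np.uint8))
E
```

```text
Traceback (most recent call last):
AttributeError: 'float' object has no attribute 'round'
```

```bash
cat > m.py <<'E'
import sys
from h import *
k5=sys.argv[1]
o=ctrl.get_obs();print(o['tool_pos'].round(4),o['force'].round(1),o['clock'])
c,s=np.cos(np.radians(3.7)),np.sin(np.radians(3.7))
snap('scene','s'+k5);snap('top','t'+k5)
for n,f in(('scene','scene0'),('top','t2'),('scene','s'+k5),('top','t'+k5)):
    z=np.load(f'pics/{f}.npz');p=z['p'];C=cloud(n,z['d']);h=cv2.cvtColor(p,cv2.COLOR_RGB2HSV);H,S,V=[h[...,i].astype(float) for i in range(3)]
    roi=(C[...,0]>.56)&(C[...,0]<.655)&(C[...,1]>.115)&(C[...,1]<.19)&(C[...,2]>.05)
    for nm,m in(('yel',(H>13)&(H<32)&roi&(S>100)),('red',((H<9)|(H>171))&roi&(S>110))):
        v,u=np.nonzero(m)
        Q=np.array([plane(n,a,b,.068) for a,b in zip(u,v)]).reshape(-1,3);al=Q[:,0]*c+Q[:,1]*s;q=-Q[:,0]*s+Q[:,1]*c
        k=(al<.655)&((q>.09)|(nm=='red'))
        if k.sum()==0: print(f,nm,'none');continue
        w=(S[m]-80)[k];print(f,nm,k.sum(),np.average(al[k],weights=w).round(4),'px',np.average(u[k],weights=w).round(2),np.average(v[k],weights=w).round(2),'range',al[k].min().round(4),al[k].max().round(4),'across',q[k].min().round(4),q[k].max().round(4))
def cr(f,r,c): 
    a=np.load(f'pics/{f}.npz')['p'][r:r+33,c:c+44,::-1]; return np.clip(cv2.resize(a,None,fx=9,fy=9,interpolation=cv2.INTER_CUBIC)*1.3,0,255).astype(np.uint8)
A=np.hstack([cr('s'+k5,200,255),cr('t'+k5,220,242)]);B=np.hstack([cr('scene0',200,255),cr('t2',210,242)])
cv2.imwrite('pics/c8.png',np.vstack([A,B]))
E
python3 m.py 5
```

```text
[0.4709 0.0948 0.0695] [10.  -3.1 -1.7] 16.15
scene0 yel 26 0.6449 px 292.91 211.04 range 0.6396 0.6489 across 0.0908 0.1217
scene0 red 24 0.5958 px 268.92 215.39 range 0.5847 0.6052 across 0.1161 0.1331
t2 yel 28 0.6475 px 264.71 216.61 range 0.6442 0.6496 across 0.0901 0.122
t2 red 18 0.6027 px 253.92 234.66 range 0.5968 0.607 across 0.1272 0.137
s5 yel 5 0.6017 px 273.08 215.39 range 0.5996 0.6043 across 0.1146 0.1215
s5 red 23 0.595 px 268.76 215.57 range 0.5847 0.6052 across 0.1161 0.1331
t5 yel none
t5 red none
```

View pics/c8.png

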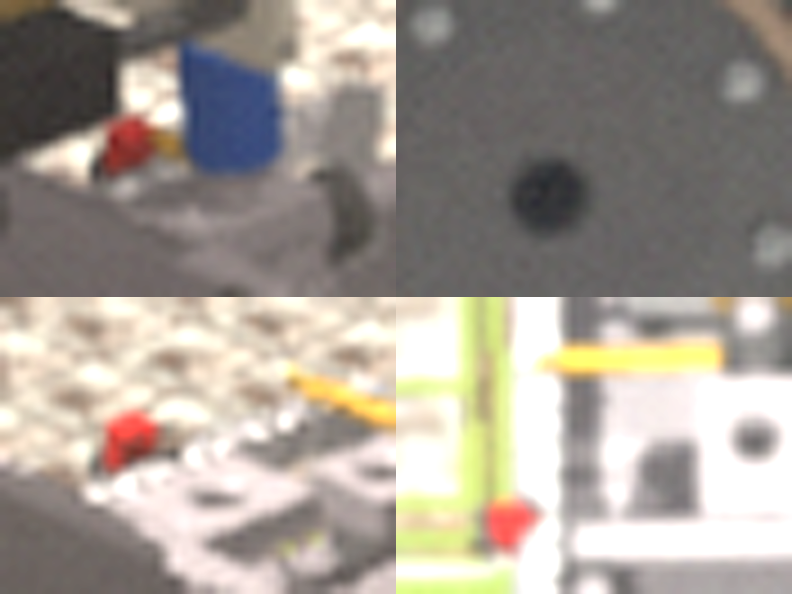

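The pictures show the pin home with the yellow pointer tip right at the red marker in the scene view (pointer ~px (273,215), red ~(269,215)); the top view is blocked by the wrist. A quick depth-based cross-check follows.

```bash
python3 - <<'E'
from h import *
c,s=np.cos(np.radians(3.8)),np.sin(np.radians(3.8))
for n,f in(('scene','scene0'),('scene','s1'),('top','top0'),('top','t2'),('scene','s5')):
    z=np.load(f'pics/{f}.npz');p=z['p'];C=cloud(n,z['d']);h=cv2.cvtColor(p,cv2.COLOR_RGB2HSV);H,S,V=[h[...,i].astype(float) for i in range(3)]
    al=C[...,0]*c+C[...,1]*s;q=-C[...,0]*s+C[...,1]*c
    roi=(al>.57)&(al<.655)&(q>.1)&(q<.15)&(C[...,2]>.05)
    for nm,m in(('yel',(H>13)&(H<32)&roi&(S>100)),('red',((H<9)|(H>171))&roi&(S>110))):
        print(f,nm,m.sum(),'al mean/5/95',al[m].mean().round(4),np.percentile(al[m],[5,50,95]).round(4),'z',np.percentile(C[m][:,2],[5,50,95]).round(3),'q',np.percentile(q[m],[5,95]).round(3))
        if nm=='red':
            for zt in(.062,.065):
                k=m&(C[...,2]>zt); print('   z>',zt,k.sum(),al[k].mean().round(4),al[k].min().round(4),al[k].max().round(4))
E
```

```text
scene0 yel 18 al mean/5/95 0.6473 [0.6448 0.6475 0.6494] z [0.064 0.067 0.068] q [0.1   0.123]
scene0 red 24 al mean/5/95 0.6011 [0.5972 0.6004 0.605 ] z [0.059 0.065 0.068] q [0.124 0.134]
   z> 0.062 17 0.6017 0.5981 0.6073
   z> 0.065 14 0.6019 0.5981 0.6073
s1 yel 16 al mean/5/95 0.6466 [0.6434 0.6467 0.6496] z [0.065 0.067 0.069] q [0.101 0.122]
s1 red 25 al mean/5/95 0.601 [0.5975 0.6002 0.6059] z [0.059 0.065 0.067] q [0.125 0.135]
   z> 0.062 17 0.6016 0.5982 0.6083
   z> 0.065 13 0.6021 0.5982 0.6083
top0 yel 18 al mean/5/95 0.6474 [0.6444 0.6474 0.6496] z [0.066 0.069 0.072] q [0.101 0.118]
top0 red 19 al mean/5/95 0.6035 [0.5995 0.6043 0.6084] z [0.058 0.067 0.071] q [0.127 0.137]
   z> 0.062 14 0.6033 0.5988 0.6083
   z> 0.065 12 0.6029 0.5988 0.6072
t2 yel 18 al mean/5/95 0.6475 [0.6451 0.647  0.6499] z [0.065 0.069 0.073] q [0.101 0.119]
t2 red 18 al mean/5/95 0.6031 [0.5986 0.604  0.6073] z [0.059 0.067 0.07 ] q [0.128 0.137]
   z> 0.062 15 0.6027 0.5981 0.6073
   z> 0.065 13 0.6033 0.599 0.6073
s5 yel 5 al mean/5/95 0.6031 [0.6016 0.6026 0.6052] z [0.067 0.067 0.068] q [0.115 0.122]
s5 red 23 al mean/5/95 0.6009 [0.5984 0.6006 0.6056] z [0.058 0.064 0.067] q [0.125 0.135]
   z> 0.062 17 0.6011 0.5972 0.6066
   z> 0.065 10 0.6021 0.5984 0.6066
```

Both views put the pointer about 1 mm short, so I'll pull 1 mm more.

>>> move_arm --moves '[0.5,0,0.1,0,0,0,0,0.5,0,0,0,0,0,0,0.5,0,0,0,0,0,0,0.5,0,0,0,0,0,0,0.5,0,0,0,0,0,0]'

```text
clock: 16.75
tool_pos: [0.4706, 0.0948, 0.0696]
orientation: [-179.7, 0.1, -86.3]
force: [10.8, -4.0, -2.1]
opening: 0.0151
gripper_force: 30.0
```

```bash
python3 - <<'E'
from h import *
c,s=np.cos(np.radians(3.8)),np.sin(np.radians(3.8))
for i in range(3):
    p,d=vision.snapshot('scene');C=cloud('scene',d);h=cv2.cvtColor(p,cv2.COLOR_RGB2HSV);H,S=h[...,0],h[...,1]
    al=C[...,0]*c+C[...,1]*s;q=-C[...,0]*s+C[...,1]*c
    roi=(al>.57)&(al<.655)&(q>.1)&(q<.15)&(C[...,2]>.05)
    y=(H>13)&(H<32)&roi&(S>100); r=((H<9)|(H>171))&roi&(S>110)&(C[...,2]>.062)
    b=(H>105)&(H<130)&(S>110)&(abs(C[...,0]-.57)<.04)&(abs(C[...,1]-.1)<.04)&(C[...,2]>.08)
    print(y.sum(),al[y].mean().round(4),al[r].mean().round(4),'knob z',np.percentile(C[b][:,2],[5,95]).round(3))
o=ctrl.get_obs();print(o['tool_pos'].round(4),o['force'].round(1))
E
```

```text
6 0.6026 0.601 knob z [0.094 0.115]
6 0.6024 0.6014 knob z [0.093 0.115]
6 0.6018 0.6013 knob z [0.094 0.115]
[0.4706 0.0948 0.0696] [10.4 -4.9 -2.7]
```

>>> move_arm --moves '[0.5,0,0.1,0,0,0,0,0.5,0,0,0,0,0,0,0.5,0,0,0,0,0,0,0.5,0,0,0,0,0,0]'

```text
clock: 17.3
tool_pos: [0.4697, 0.0948, 0.0695]
orientation: [-179.7, 0.1, -86.3]
force: [11.8, -3.6, -3.9]
opening: 0.0153
gripper_force: 30.0
```

```bash
python3 -c "
from plant import ctrl
print(ctrl.close_job())"
```

```text
the job is handed in; nothing more can be done
None
```

I slid the handle fully in, dropped the pin home, and handed the job in still gripping the bar, with the yellow pointer within about 1 mm of the red dose marker by my last camera and arm readings; the result of the judging was not shown.

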